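# Load the sample blocks and the slide reader

### The arm

A 7-joint arm with a two-finger parallel gripper is mounted at the origin on the work surface. World frame = base frame: x ahead of the robot, y to its left, z up, the work surface at z = 0. Lengths are in mm, angles in rad, forces in N, time in s.
With the tool pointing down it reaches from about 400 to 900 mm from the base axis. Payload 5.6 kg.
Tool frame: the origin (TCP) lies midway between the tips of the shut fingers; the grasp point (between the pads) lies 19 mm behind it; z points along the fingers, y is the line along which they close (so a half turn about z gives the same grasp; the last joint's range is limited). The gripper opens to 92 mm and grips with 3 to 60 N. Pads are 20 mm wide; open, the fingers measure 128 mm over their backs; the gripper's body (75 mm by 189 mm) begins 69 mm behind the grasp point.
Start: joints at [1.06, 0.468, -0.012, 1.603, 0.006, 1.071, -0.056], TCP at [293.063, -580.192, 214.592] pointing down, gripper open.
Joint ranges: [-2.53, 2.53], [-0.31, 2.02], [-1.57, 1.55], [0.28, 2.44], [-1.29, 4.43], [0.15, 1.84], [-2.92, 2.92]. Speed limits (rad/s): [2.57, 2.57, 3.14, 3.14, 3.14, 3.14, 3.14].

### API

Orientations are given as a rotation vector (axis times angle).
In Python, from plant import arm, jaws, planner, imaging, status gives the robot as it stands. Calls block until the motion is done:
- arm.move_ptp(position, orientation): joint-space move of the TCP to a pose.
- arm.move_straight(position, frame=None, rate=150, force_limit=None): straight line of the TCP; frame=None keeps the orientation; rate is the mean speed in mm/s. With force_limit (N) it stops when the force on the tool has changed by that much, and returns True; else False.
- arm.set_joints(angles): joint-space move.
- jaws.move_gripper(opening): finger opening in mm; the grip force is fixed at half the most; returns when the fingers have stopped.
- arm.wait(seconds).
- planner.ik(position, orientation): joint angles nearest the present ones, or None.
- imaging.read_camera(name): name is "scene" or "top"; returns (picture, depth): 384x512x3 uint8, blue, green, red; 384x512 float32, mm along the optical axis (not along the pixel's ray), 0 where there is no reading.
- imaging.get_calibration(name): a dict with "intrinsics" (3x3 intrinsics, pixels), "D" ([k1, k2, p1, p2, k3] as OpenCV has them; the pictures are not rectified), "world_from_camera" (4x4, takes a point from camera to world coordinates). Camera axes: x right, y up, looking along -z (the intrinsics and any distortion apply to the point x, -y, -z); pixel columns grow to the right and rows downward; lengths in mm; the calibration is good to about 2 mm. A picture is of the moment at which its call begins. get_calibration takes no time and is no camera call.
A pose or a line that the arm cannot do raises arm.IKError and nothing moves.
- arm.close_job(): hands the job in; it is judged then, once.
Trained networks look in the newest picture that a camera, given by its name, has taken for a name from the list of things; names that differ only in an ending like _2 or _b are one class to them, and where a whole thing is asked for, a point or a joint stands for the part that bears it (a point fixed in the world has none). Each returns a list of dicts, best first, with "score" (0 to 1); they miss things now and then, are a little off and sometimes report something else, mostly with a low value. They report only what shows in the picture. A call takes as long as a camera call. They do not tell look-alikes from the thing itself.
- imaging.find_in(target, camera): "xy" ([column, row] in pixels, amid what is visible of it).
- imaging.tip_of(target, camera): "xy" ([column, row] in pixels: a listed point, or the origin of a listed thing).
Readings, each from a call of its own:
- status.read_t(): time.
- status.read_joints(): joint angles.
- status.read_joint_vel(): joint speeds.
- status.read_joint_efforts(): joint torques, N m.
- status.read_tcp_pos(): TCP position.
- status.read_orientation(): TCP orientation.
- status.read_wrist_force(): force on the tool from outside, world axes, zero at the start.
- status.read_wrist_torque(): the same for the moment, N m.
- status.read_grip_width(): finger opening in mm.
- status.read_gripper_force(): force on a finger pad.
Only numpy, scipy, OpenCV 4.12 (cv2) and the standard library are available. Lean on these libraries where they do the work, as an engineer would, in place of code of your own. Each camera call takes 0.05 s, during which the arm holds its last target. There are 200 camera calls.

### The job

Get this lab bench ready for the analysis run: stand each of the three white containers in the orange block whose well matches its shape and size (wide jar in the wide round well, slim vial in the small round well, square bottle in the square well), flat on the well's floor. Lay the flat white slide mailer lengthwise in the low slot of the grey reader and slide it in under the hood, all the way to the back stop. Keep the containers upright and set them down rather than dropping them; the pieces may be done in any order.

Things in the scene. Friction and masses are not known exactly. Their poses are not given: they have to be found in the camera images.
- jar: Wide round white plastic jar with a white screw cap: body 58 mm diameter up to 46 mm, cap 56 mm diameter, 62 mm high in all, 0.13 to 0.25 kg. Origin: centre of its underside; z up. It starts upright on the bench in the row nearer the robot.
- vial: Slim round white plastic vial with a white cap: body 32 mm diameter up to 52 mm, cap 29 mm diameter, 70 mm high in all, 0.04 to 0.09 kg. Origin: centre of its underside; z up. It starts upright on the bench in the row nearer the robot.
- square_bottle: Square white plastic bottle: body 42 x 42 mm and 52 mm high, with a narrow round cap 26 mm in diameter above it, 70 mm high in all, 0.08 to 0.17 kg. x and y are square to its sides. Origin: centre of its underside; z up. It starts upright on the bench in the row nearer the robot.
- mailer: Flat white plastic slide mailer (closed case for microscope slides) with a thin grey seam: 96 mm long (its x), 36 wide (its y), 20 high, 0.05 to 0.10 kg, both ends alike; held near one end it droops. Lies flat on the bench in the row nearer the robot, long side pointing away from the robot within 25 degrees. Origin: centre of its underside; z up.
- jar_block: Fixed plastic block, orange like the other two, 96 x 96 mm, 18 mm high, with one round, 70 mm wide well in the middle of its top, 12 mm deep (well floor 6 mm above the bench, mouth bevelled by 2 mm). It stands on the bench beyond the loose things. Origin: centre of its underside, on the well's axis; z up, x and y along its sides.
- vial_block: Fixed plastic block, orange like the other two, 70 x 70 mm, 18 mm high, with one round, 44 mm wide well in the middle of its top, 12 mm deep (well floor 6 mm above the bench, mouth bevelled by 2 mm). It stands on the bench beyond the loose things. Origin: centre of its underside, on the well's axis; z up, x and y along its sides.
- square_block: Fixed plastic block, orange like the other two, 80 x 80 mm, 18 mm high, with one square, 54 x 54 mm well in the middle of its top, 12 mm deep (well floor 6 mm above the bench, mouth bevelled by 2 mm). It stands on the bench beyond the loose things. Origin: centre of its underside, on the well's axis; z up, x and y along its sides.
- reader: Fixed grey slide reader, 150 deep x 90 wide mm; hood top 46 mm high, rear housing 70 mm. Under the hood, in the front face towards the robot (within 15 deg), a slot open to the front at bench level: 60 wide, 30 high, 60 mm deep to a flat stop. Origin: on the bench, middle of the slot mouth; x into the slot, z up. With the mailer home, 36 mm of it stays outside and its centre is 12 mm inside.
Mind the look-alikes: they are no part of the job. Leave any purple look-alike of the reader alone.

How it is judged (in metres and radians):
At the end, for the whole second after the job is handed in: Each container stands upright (within 7 degrees) on the floor of its own matching well (centres within 10 mm, underside at most 10 mm above the bench); the mailer lies flat on the bench in the reader's slot, inner end within 10 mm of the back stop; all are at rest (horizontal distance between jar and jar_block below 0.01 m and z of jar in the frame of jar_block below 0.01 m and angle between each of jar, vial, square_bottle, mailer's own z axis and vertical below 0.12 rad and linear speed of each of jar, vial, square_bottle, mailer below 0.02 m/s and horizontal distance between vial and vial_block below 0.01 m and z of vial in the frame of vial_block below 0.01 m and horizontal distance between square_bottle and square_block below 0.01 m and z of square_bottle in the frame of square_block below 0.01 m and x of mailer in the frame of reader between 0.002 and 0.025 m and y of mailer in the frame of reader between -0.015 and 0.015 m and height (world z) of mailer below 0.006 m); the robot touches nothing.
It fails at once if a container is tipped by more than 40 degrees (angle between any of jar, vial, square_bottle's own z axis and vertical above 0.7 rad).
It fails at once if a container is dropped (falls free from 4 cm or more) ((linear speed of jar above 0.9 m/s and contact force between jar and the fingers below 0.05 N) or (linear speed of vial above 0.9 m/s and contact force between vial and the fingers below 0.05 N) or (linear speed of square_bottle above 0.9 m/s and contact force between square_bottle and the fingers below 0.05 N)).
It also fails if it takes over 115 s, if anything falls off the work surface, if the arm or the gripper's body presses on something with over 40 N, if the wrist force passes 120 N, or if a joint passes its speed limit or range.

## Working session

There is one attempt and no reset: what is moved stays moved. The work goes in short steps, each a Python script; the robot and the scene stay as the last script left them, time stands still between calls to the robot, and variables do not carry over. Pictures are saved under pics/ and viewed, at most 14 in all, crops included, and the job is handed in when it is done.

```bash
mkdir -p pics; ls; python3 - <<'E'
from plant import arm, jaws, planner, imaging, status
import cv2, numpy as np
for c in ("scene","top"):
    p,d=imaging.read_camera(c); cv2.imwrite(f"pics/{c}0.png",p); np.save(f"{c}0.npy",d)
    k=imaging.get_calibration(c); print(c,k)
    for n in ["jar","vial","square_bottle","mailer","jar_block","vial_block","square_block","reader"]:
        print(n,[(np.round(r["xy"]).tolist(),round(r["score"],2)) for r in imaging.find_in(n,c)][:4])
print(status.read_t())
E
```

```text
pics
scene {'intrinsics': array([[358.29159901,   0.        , 251.8335568 ],
       [  0.        , 358.29159901, 199.94496253],
       [  0.        ,   0.        ,   1.        ]]), 'D': array([-0.00355816,  0.        ,  0.        ,  0.        ,  0.        ]), 'world_from_camera': array([[-4.31762898e-01, -6.34745173e-01,  6.40842700e-01,
         1.16287436e+03],
       [ 9.01840490e-01, -2.90979037e-01,  3.19397762e-01,
         3.35681442e+02],
       [-1.62643961e-02,  7.15841998e-01,  6.98072850e-01,
         8.36932005e+02],
       [ 0.00000000e+00,  0.00000000e+00,  0.00000000e+00,
         1.00000000e+00]])}
jar [([292.0, 218.0], 0.92)]
vial [([358.0, 238.0], 0.75), ([266.0, 267.0], 0.46)]
square_bottle [([169.0, 178.0], 0.84)]
mailer [([223.0, 201.0], 0.67)]
jar_block [([341.0, 287.0], 0.61), ([166.0, 180.0], 0.6)]
vial_block [([148.0, 218.0], 0.9), ([226.0, 200.0], 0.55)]
square_block [([270.0, 266.0], 0.83)]
reader [([197.0, 252.0], 0.91), ([196.0, 146.0], 0.75), ([89.0, 233.0], 0.56)]
top {'intrinsics': array([[467.30963741,   0.        , 248.54049164],
       [  0.       
[... 169 characters left out ...]
d_from_camera': array([[ 2.10792688e-02,  9.94364212e-01, -1.03901289e-01,
         2.30864865e+02],
       [-9.99775473e-01,  2.11896640e-02, -4.13124681e-05,
        -3.31502899e+01],
       [ 2.16055377e-03,  1.03878831e-01,  9.94587613e-01,
         1.67550284e+03],
       [ 0.00000000e+00,  0.00000000e+00,  0.00000000e+00,
         1.00000000e+00]])}
jar [([208.0, 171.0], 0.62)]
vial [([155.0, 173.0], 0.41)]
square_bottle [([337.0, 174.0], 0.6)]
mailer [([273.0, 177.0], 0.5)]
jar_block [([156.0, 131.0], 0.85)]
vial_block [([324.0, 129.0], 0.59)]
square_block [([210.0, 126.0], 0.9)]
reader [([336.0, 233.0], 0.95), ([263.0, 110.0], 0.92), ([354.0, 92.0], 0.76), ([334.0, 174.0], 0.58)]
0.9
```

```bash
python3 - <<'E'
import cv2
p=cv2.imread("pics/scene0.png"); cv2.imwrite("pics/scene0b.png",cv2.resize(p[100:340,60:400],(800,565),interpolation=2))
p=cv2.imread("pics/top0.png"); cv2.imwrite("pics/top0b.png",cv2.resize(p[50:260,110:390],(800,600),interpolation=2))
E
```

```text
(no output)
```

View pics/scene0b.png

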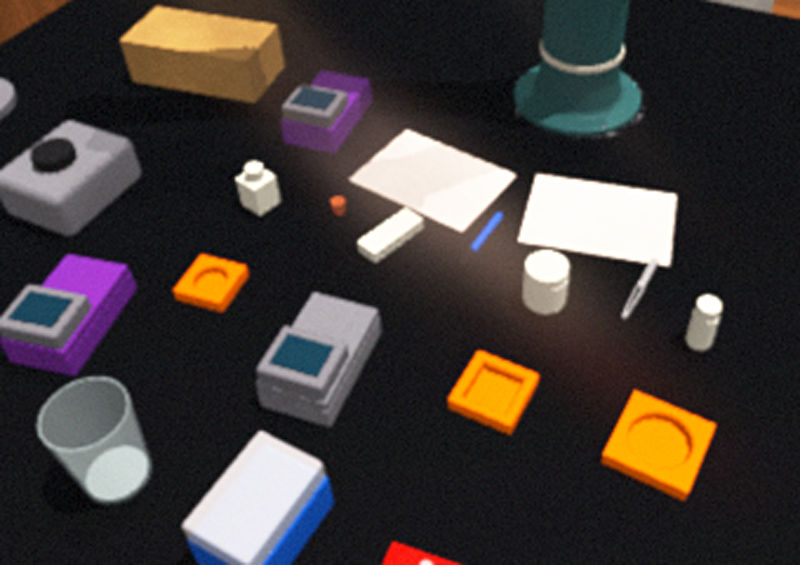

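View pics/top0b.png

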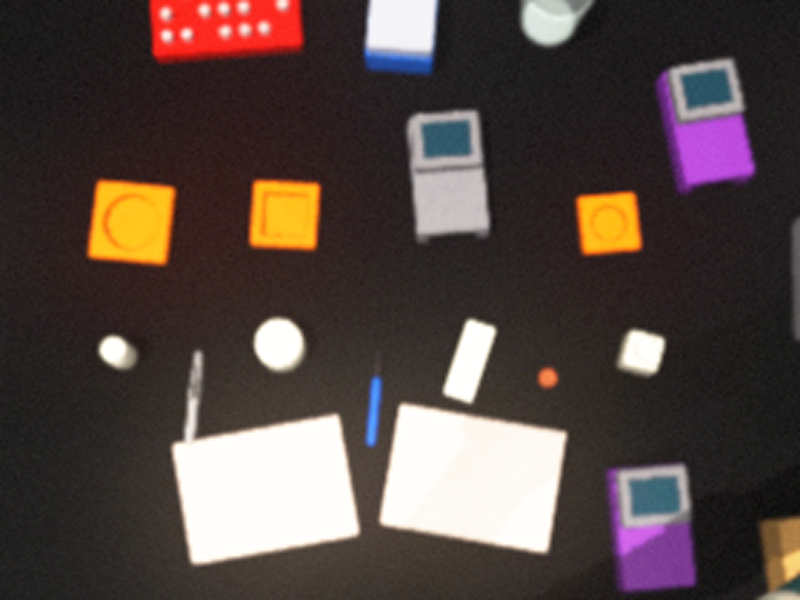

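Three readers: grey at top (267,110), two purple at (354,92) and (336,233). The grey one fits the description, since the task says to leave purple ones alone. Papers, pens and the grey box at the left are distractors. Next I'll measure with depth and colour in both cameras.

```bash
cat > loc.py <<'E'
import numpy as np, cv2
from plant import imaging
def rays(c,uv):
    k=imaging.get_calibration(c)
    n=cv2.undistortPoints(np.array(uv,float).reshape(-1,1,2),k["intrinsics"],k["D"])[:,0]
    T=k["world_from_camera"]
    d=np.c_[n[:,0],-n[:,1],-np.ones(len(n))]
    return T[:3,3], d@T[:3,:3].T
def plane(c,uv,z):
    o,d=rays(c,uv); return o+d*((z-o[2])/d[:,2])[:,None]
def cloud(c,d):
    v,u=np.mgrid[:384,:512]; o,r=rays(c,np.c_[u.ravel(),v.ravel()])
    return (o+r*d.reshape(-1,1)).reshape(384,512,3)
def rect(P):
    (cx,cy),(w,h),a=cv2.minAreaRect(P[:,:2].astype(np.float32)); return np.round([cx,cy,w,h,a],1)
E
python3 - <<'E'
from loc import *
seeds={"jar":((208,171),62),"vial":((155,173),70),"square_bottle":((337,174),52),"mailer":((273,177),20),"jar_block":((156,131),18),"vial_block":((324,129),18),"square_block":((210,126),18),"reader":((267,116),46)}
for c in ("top","scene"):
    p=cv2.imread(f"pics/{c}0.png"); d=np.load(f"{c}0.npy"); W=cloud(c,d)
    hsv=cv2.cvtColor(p,cv2.COLOR_BGR2HSV)
    ok=d>0
    bench=W[ok][:,2]; print(c,"bench z pct",np.percentile(bench,[10,25,50,75]).round(1))
    for n,(uv,z) in seeds.items():
        s=plane("top",[uv],z)[0]
        near=ok&(np.hypot(W[...,0]-s[0],W[...,1]-s[1])<(110 if n=="reader" else 70))
        if "block" in n: m=near&(hsv[...,1]>150)&(hsv[...,0]<25)&(hsv[...,2]>90)
        elif n=="reader": m=near&(W[...,2]>35)
        else: m=near&(W[...,2]>z*.5)&(hsv[...,1]<90)
        hi=m&(np.abs(W[...,2]-z)<5); vu=np.argwhere(hi)[:,::-1]
        if len(vu)<6: print(n,"few",len(vu),np.percentile(W[m][:,2],[5,50,95]) if m.any() else ""); continue
        P=plane(c,vu,z)
        print(n,s[:2].round(),len(vu),"zpct",np.percentile(W[m][:,2],[5,50,95]).round(),"rect",rect(P),"mean",P[:,:2].mean(0).round(1))
E
```

```text
top bench z pct [-6.3 -2.4  1.   5.4]
jar [442. 109.] 159 zpct [46. 62. 68.] rect [447.7 112.8  52.9  48.9   1.7] mean [446.9 113.6]
vial [431. 293.] 42 zpct [44. 69. 76.] rect [431.5 311.5  24.7  27.   35.8] mean [432.3 311.3]
square_bottle [ 443. -343.] 75 zpct [31. 54. 73.] rect [ 447.5 -336.9   41.9   41.7   75.2] mean [ 446.8 -335.1]
mailer [ 431. -120.] 209 zpct [12. 20. 26.] rect [ 434.2 -122.5   35.1   95.6   72.6] mean [ 435.4 -122.9]
jar_block [591. 307.] 334 zpct [-1. 12. 23.] rect [604.6 309.4  95.2  98.8  86.2] mean [601.1 311.6]
vial_block [ 611. -303.] 218 zpct [-2. 13. 24.] rect [ 615.6 -298.5   71.9   71.7    6.9] mean [ 617.3 -300.1]
square_block [613. 111.] 228 zpct [-2. 11. 23.] rect [616.5 114.7  81.6  80.    1.1] mean [616.3 113.8]
reader [647. -94.] 469 zpct [41. 52. 76.] rect [666.4 -91.5 153.   90.1   5.7] mean [635.3 -93. ]
scene bench z pct [-31.7   0.1   2.2  38.7]
jar [442. 109.] 214 zpct [36. 62. 65.] rect [451.2 113.8  58.   53.6  22. ] mean [451.  113.1]
vial [431. 293.] 74 zpct [39. 62. 73.] rect [436.8 313.3  31.9  24.8  13.9] mean [437.2 313.4]
square_bottle [ 443. -343.] 82 zpct [29. 52. 72.] rect [ 452.8 -334.    47.6   44.6   73.4] mean [ 457.2 -331.2]
mailer [ 431. -120.] 250 zpct [14. 21. 24.] rect [ 439.5 -122.5   41.2  100.    72. ] mean [ 440.5 -122.9]
jar_block [591. 307.] 729 zpct [ 2. 16. 21.] rect [607.3 309.1  96.5 100.9  85.6] mean [606.1 309.5]
vial_block [ 611. -303.] 309 zpct [ 2. 16. 22.] rect [ 619.2 -297.8   75.    74.5    6.6] mean [ 619.3 -297.6]
square_block [613. 111.] 444 zpct [ 2. 13. 21.] rect [620.4 114.1  81.6  84.3  88.1] mean [621.3 114.2]
reader [647. -94.] 662 zpct [41. 55. 74.] rect [670.9 -90.5 153.1  92.2   6. ] mean [647.9 -88.5]
```

```bash
cat > h.py <<'E'
import numpy as np
from scipy.spatial.transform import Rotation as R
from plant import arm, jaws, planner, imaging, status
def ori(deg): return (R.from_euler("z",deg,degrees=True)*R.from_euler("x",180,degrees=True)).as_rotvec()
def go(x,y,z,a): arm.move_ptp(np.array([x,y,z],float),ori(a))
def line(x,y,z,rate=150,f=None): return arm.move_straight(np.array([x,y,z],float),rate=rate,force_limit=f)
def carry(src,a,dst,b,tz,opn,w,H=190):
    """src/dst: xy; a/b: tool yaw (deg); tz: TCP height at grasp; w: expected width"""
    jaws.move_gripper(opn); go(*src,H,a)
    if line(*src,tz,150,8): print("touched early",status.read_tcp_pos()); return False
    jaws.move_gripper(0); g=status.read_grip_width(); print("grip",g,status.read_gripper_force())
    if abs(g-w)>5: print("bad grip"); return False
    line(*src,H,200); go(*dst,H,b); line(*dst,tz+6+15,200)
    hit=line(*dst,tz+2,30,5); print("down",hit,status.read_tcp_pos(),"want z",tz+6,"width",status.read_grip_width())
    return True
def release(dst,opn,H=190):
    jaws.move_gripper(opn); p=status.read_tcp_pos(); line(p[0],p[1],H,200)
E
python3 - <<'E'
from h import *
for x,y,a in [(449.5,113.3,0),(606,309.2,0),(434.5,312.3,0),(617.4,-298.2,0),(450,-335.5,-16),(618.5,114.4,0),(437,-122.5,-17.5),(565,-101.5,5.8)]:
    print(x,y,[planner.ik(np.array([x,y,z]),ori(a)) is not None for z in (3,190)])
if carry((449.5,113.3),0,(606,309.2),0,20,90,58):
    import cv2
    p,d=imaging.read_camera("scene"); cv2.imwrite("pics/s1.png",p)
    release(None,80)
print(status.read_t())
E
```

```text
449.5 113.3 [True, True]
606 309.2 [True, True]
434.5 312.3 [True, True]
617.4 -298.2 [True, True]
450 -335.5 [True, True]
618.5 114.4 [True, True]
437 -122.5 [True, True]
565 -101.5 [True, True]
grip 57.47516768317642 30.00063485931605
down True [606.11324866 309.11987804  26.13950129] want z 26 width 57.70412386481221
10.4667
```

```bash
python3 - <<'E'
from h import *
if carry((434.5,312.3),0,(617.4,-298.2),0,22,70,32):
    release(None,60)
    if carry((450,-335.5),-15.7,(618.5,114.4),-0.4,22,80,42): release(None,66)
print(status.read_t())
import cv2
p,d=imaging.read_camera("scene"); np.save("s2.npy",d); cv2.imwrite("pics/s2.png",cv2.resize(p[100:340,60:400],(800,565),interpolation=2))
E
```

```text
grip 31.13864790531193 30.000020558582037
down True [ 617.41100459 -298.3427961    28.10232314] want z 28 width 31.248901596157552
grip 42.04984743185273 29.810750484466553
down True [618.69024512 114.28328439  27.95598949] want z 28 width 42.03326293169078
28.4583
```

View pics/s2.png

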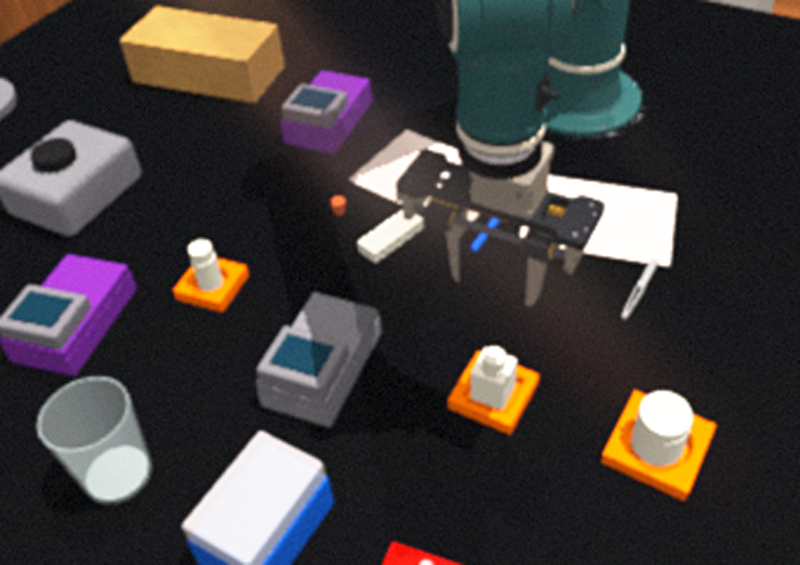

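All three containers stand in their wells: vial at crop (205,270), bottle (493,380), jar (663,430). Next, the reader. There is one grey reader at top (267,110) and purple ones at (354,92) and (336,233). I'll confirm the grey one in a crop and refine its front edge.

```bash
python3 - <<'E'
from loc import *
o=cv2.imread("pics/top0.png"); cv2.imwrite("pics/rd.png",cv2.resize(o[75:155,225:305],(600,600),interpolation=2))
for c in ("top","scene"):
    d=np.load(f"{c}0.npy"); W=cloud(c,d)
    m=(d>0)&(np.hypot(W[...,0]-668,W[...,1]+91)<115)&(W[...,2]>35)
    vu=np.argwhere(m)[:,::-1]; P=plane(c,vu,46)
    e=np.deg2rad(5.8); X=np.array([np.cos(e),np.sin(e)]); Y=np.array([-X[1],X[0]])
    lo=W[m][:,2]<54; Q=P[lo][:,:2]; q=np.c_[(Q-[668.6,-91])@X,(Q-[668.6,-91])@Y]
    # hood region: front 70 mm of the footprint
    h=q[:,0]<0; print(c,"front x",np.percentile(q[h,0],[0,2,5]).round(1),"y range",np.percentile(q[h,1],[1,99]).round(1))
    # side-edge slopes -> yaw correction
    b=[(q[h&(abs(q[:,0]-t)<5),1].min(),q[h&(abs(q[:,0]-t)<5),1].max()) for t in (-65,-50,-35,-20)]
    print(np.round(b,1).tolist())
E
```

```text
top front x [-79.5 -77.3 -74.8] y range [-44.6  43.5]
[[-43.7, 42.7], [-45.0, 44.8], [-42.7, 43.6], [-44.0, 42.4]]
scene front x [-74.2 -72.7 -70.6] y range [-45.1  47.1]
[[-44.9, 45.8], [-45.2, 47.6], [-45.4, 46.9], [-44.9, 47.5]]
```

View pics/rd.png

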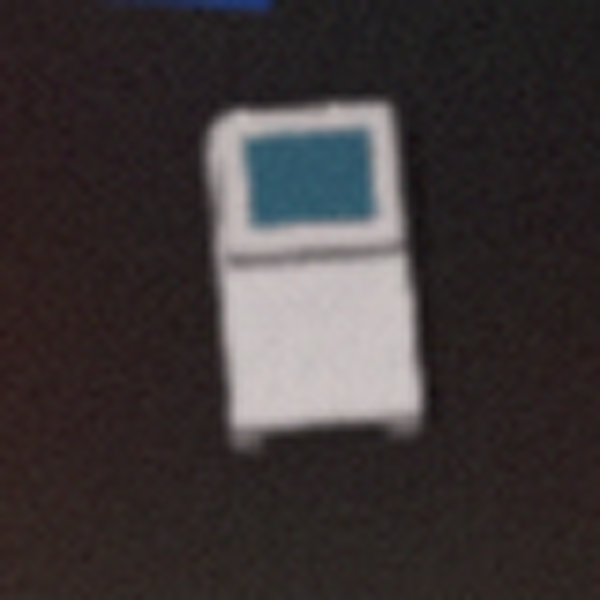

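The crop shows a grey body with the slot's two legs at the lower edge, facing the robot, at top (257,133) and (279,132). This is the right reader, with its mouth at about (593,-98) and yaw 5.8°.

```bash
python3 - <<'E'
from h import *
e=np.deg2rad(5.8); X=np.array([np.cos(e),np.sin(e)]); O=np.array([593.2,-98.3]); pt=lambda s:O+s*X
m=(437,-122.5)
jaws.move_gripper(64); go(*m,150,-17.6)
print("early",line(*m,3,120,8)); jaws.move_gripper(0); g=status.read_grip_width(); print("grip",g)
if abs(g-36)<4:
    line(*m,60,150); go(*pt(-75),60,5.8); line(*pt(-75),12,120)
    print("down",line(*pt(-75),1,30,4),status.read_tcp_pos()); z=status.read_tcp_pos()[2]+.5
    print("slide hit",line(*pt(-22),z,60,8),status.read_tcp_pos(),"width",status.read_grip_width())
    jaws.move_gripper(56); p=status.read_tcp_pos(); line(p[0],p[1],80,150)
    import cv2
    line(*pt(-130),80,200)
    p,d=imaging.read_camera("scene"); cv2.imwrite("pics/s3.png",cv2.resize(p[170:310,130:310],(720,560),interpolation=2))
print(status.read_t())
E
```

```text
early False
grip 35.85938521716715
down True [ 519.13861834 -106.14451696    3.02105494]
slide hit True [ 519.10215177 -106.15161777    3.01662351] width 35.61569890839166
35.5333
```

View pics/s3.png

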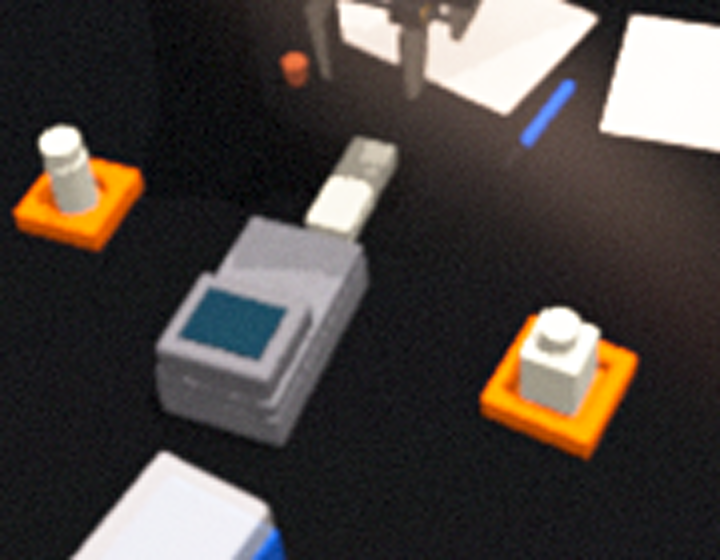

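The slide stopped at once: lifting off the bench tripped the force limit. The mailer lies flat and aligned just in front of the slot, at crop (350,190), so I'll push it in from behind.

```bash
python3 - <<'E'
from h import *
import cv2
e=np.deg2rad(5.8); X=np.array([np.cos(e),np.sin(e)]); O=np.array([593.2,-98.3])
pt=lambda s:O+s*X
line(*pt(-150),80,200); jaws.move_gripper(16)
print("touch",line(*pt(-150),6,120,8))
print(line(*pt(-75),6,60,12),status.read_tcp_pos())
print(line(*pt(-38),6,30,7),(status.read_tcp_pos()[:2]-O)@X,status.read_wrist_force())
q=(status.read_tcp_pos()[:2]-O)@X
line(*pt(q-25),6,100); line(*pt(q-40),150,200)
p,d=imaging.read_camera("scene"); np.save("s4.npy",d); cv2.imwrite("pics/s4r.png",p); cv2.imwrite("pics/s4.png",cv2.resize(p[170:310,130:310],(720,560),interpolation=2))
p,d=imaging.read_camera("top"); np.save("t4.npy",d); cv2.imwrite("pics/t4r.png",p)
print(status.read_t())
E
```

```text
touch False
False [ 518.32060941 -105.97290969    5.98406653]
True -45.745712141022004 [ 0.1889082   0.10949461 -0.81033649]
40.9917
```

View pics/s4.png

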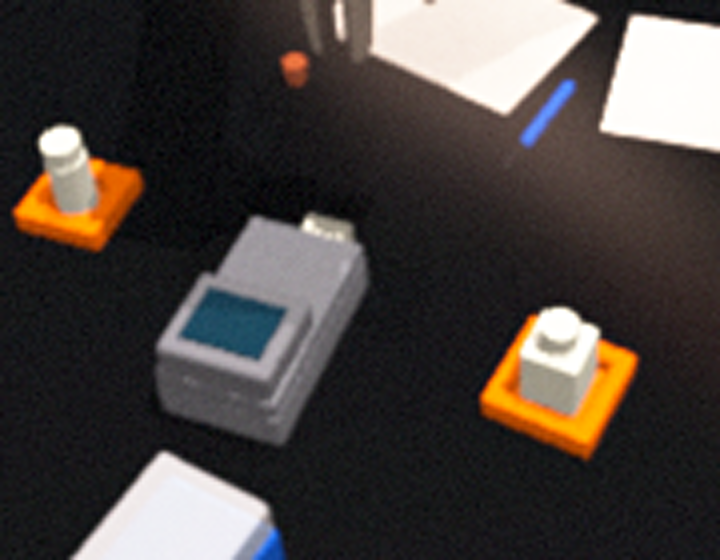

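The stop was met with the TCP 45.7 mm in front of the mouth, against 46 mm predicted from the finger size. The mailer is home, with its outer end showing at crop (328,226), the containers are seated at floor height, and the arm is clear. I'm handing in.

```bash
python3 -c "
from plant import arm
arm.wait(0.5); print(arm.close_job())"
```

```text
the job is handed in; nothing more can be done
None
```

The job is handed in at about 41 s of robot time: the jar, vial and square bottle stand in their matching wells, and the mailer is pushed to the back stop of the grey reader; the judging result was not shown.

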